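# Sweep loose hardware into the parts tray

## Task

Clear the table in front of the green parts tray: with the fingertips, sweep the ball bearing, the hex nut and the hex bolt across the table and in through the tray's open front, until each lies wholly inside. Push them at an easy pace, never lift or fling them, and leave the black connector, the fuse carrier and the steel bracket where they are.

Things in the scene. Friction and masses are not known exactly. Their poses are not given: they have to be found in the camera images.
- tray: green parts tray fixed to the table: walls at its sides and back, none across its front; bottom flush with the table, so parts slide straight in. Inside 110 mm deep, 220 mm wide; walls 30 mm high, 4 mm thick; an 18 mm wide screw ear outside each side wall. Origin: middle of the open front edge, on the table; x points into the tray (back wall at 110 mm), y along the front edge (walls at -110, +110 mm)
- bearing: loose ball bearing lying flat, white ring with orange seals, 47 mm across, 14 mm high, 0.14 kg; origin at the centre of its underside, z up
- nut: loose bright steel hex nut lying flat, 24 x 27 mm, 12 mm high, 0.03 kg; origin at the centre of its underside, z up
- bolt: loose bright steel hex bolt lying on its side, 67 mm long, head 19 mm wide, shank 12 mm thick, 21 mm high, 0.075 kg; it slides and does not roll. Origin below the middle of its length, at table height; its y axis runs along the shank from the head (-34 mm) to the threaded tip (+34 mm)
- bolt_head (a point): outer end of the bolt's head, on the shank's axis, 10 mm above the table
- bolt_tip (a point): threaded tip of the bolt, on the shank's axis, 10 mm above the table
- connector: bystander: black sealed connector with an orange end, 52 x 36 mm, 26 mm high, loose; origin at the centre of its underside
- fuse_box: bystander: black fuse carrier with coloured fuses, 36 x 85 mm (x, y), 27 mm high, loose; origin at the centre of its underside
- bracket: bystander: short piece of grey steel channel, 50 x 52 mm, 34 mm high, loose; origin at the centre of its underside
- power_pack: tall hydraulic power pack with a milky reservoir, fixed to the table on the right of the work; not to be touched. About 180 mm (x) by 225 mm (y) and 390 mm high: it reaches 90 mm from its origin along world x either way, and along world y 115 mm to the left and 85 mm to the right. An arm that comes from the right must go round its near side. Origin on the table, under its middle

How it is judged:
At the end, for the whole second after the job is handed in: The bearing, the nut and the bolt lie at rest on the bottom of the tray, between its walls and wholly past its open front edge (up to 3 mm of overhang is forgiven), and the connector, the fuse carrier and the steel bracket are within 25 mm of where they stood (x of bearing in the frame of tray between 0.02 and 0.11 m and y of bearing in the frame of tray between -0.11 and 0.11 m and x of nut in the frame of tray between 0.009 and 0.11 m and y of nut in the frame of tray between -0.11 and 0.11 m and x of bolt_head in the frame of tray between -0.003 and 0.115 m and y of bolt_head in the frame of tray between -0.115 and 0.115 m and x of bolt_tip in the frame of tray between -0.003 and 0.115 m and y of bolt_tip in the frame of tray between -0.115 and 0.115 m and height (world z) of each of bearing, nut, bolt below 0.012 m and linear speed of each of bearing, nut, bolt below 0.02 m/s and distance of each of connector, fuse_box, bracket from where it was at the start of the episode below 0.025 m); the robot touches nothing.
It fails at once if the bearing, the nut or the bolt is lifted off the table (more than 25 mm) (height (world z) of any of bearing, nut, bolt above 0.025 m).
It fails at once if a part is flung (faster than 0.7 m/s) (linear speed of any of bearing, nut, bolt above 0.7 m/s).
It fails at once if the connector, the fuse carrier or the bracket is pushed more than 25 mm away (distance of any of connector, fuse_box, bracket from where it was at the start of the episode above 0.025 m).
It also fails if it takes over 72 s, if anything falls off the work surface, if the arm or the gripper's body presses on something with over 40 N, if the wrist force passes 120 N, or if a joint passes its speed limit or range.

## Robot

A 6-joint arm with a two-finger parallel gripper is mounted at the origin on a cart in front of the work surface, level with it; the furniture and walls round the work are solid. World frame = base frame: x ahead of the robot, y to its left, z up, the work surface at z = 0. Lengths are in m, angles in rad, forces in N, time in s.
With the tool pointing down it reaches from about 0.275 to 0.825 m from the base axis. Payload 4.9 kg.
Tool frame: the origin (TCP) lies at the very end of the fingers, on their centre line; the grasp point (between the pads) lies 19 mm behind it (env.hold_point_z is the distance from the TCP to the grasp point, in m); x points along the fingers, y is the direction in which the jaws open and shut, and the axes are right-handed (so a half turn about x gives the same grasp; the last joint's range is limited). The gripper opens to 85 mm and grips with 20 to 120 N. Pads are 22 mm wide; open, the fingers measure 114 mm over their backs; the gripper's body (76 mm by 85 mm) begins 54 mm behind the grasp point. The pads swing forward as they close: fully open they stand 13 mm farther back than shut.
Start: joints at [-1.356, 0.326, -0.193, 1.052, 0, 1.437], TCP at [0.188, -0.517, 0.231] pointing down, gripper open.
Joint ranges: [-2.65, 2.65], [-0.97, 1.79], [-1.3, 1.35], [-1.93, 2.1], [-1.47, 1.37], [-3.14, 3.14]. Speed limits (rad/s): [2.57, 2.57, 3.14, 3.14, 3.14, 3.14].

## Interface

Orientations are given as a rotation vector (axis times angle).
In Python, from station import monitor, eyes, job, env gives the robot as it stands.
- The arm moves only by the tool move_arm, never from a script. Its argument "motion" is a list of rows, each a list of 3 entries, a list of its own where there are three numbers: the shift along the tool's x, y, z in mm, then the turn, a rotation vector about the tool's x, y, z in rad, then the finger opening in mm, from 0 to 85.4. In form: [[[tx, ty, tz], [ax, ay, az], gripper], ...]. A call has 1 to 8 rows; each row shifts and turns the commanded pose from where the row before left it, along the tool's axes as they then stand; what a row does not reach is not made up. A row lasts 1/12 s, in which the tool goes at most 41.7 mm and 7.16 degrees, less where a joint would pass 70% of its speed; a pose out of reach is approached as far as the arm can. A call is refused whole if a number of a shift passes 41.7 or a number of a turn 0.125, either way. A call with a gripper value outside its range is refused whole. The fingers move at their own pace and stop on an object; "squeeze" is the grip in N (left out, the last holds). Time passes only in rows, so rows that do not move let the fingers close. It gives the time, the measured TCP pose, the force and the opening at its end, in the units of the state.
- monitor.sense(): the state, without advancing time (a new reading comes with each control period).
- eyes.read_camera(name): name is "scene" or "top" or "wrist"; returns the picture (400x640x3 uint8, blue, green, red); there is no depth.
- eyes.calibration(name): a dict with "camera_matrix" (3x3 intrinsics, pixels), "dist_coeffs" ([k1, k2, p1, p2, k3] as OpenCV has them; the pictures are not rectified), "world_from_camera" (4x4, takes a point from camera to world coordinates). Camera axes: x right, y down, z forward; pixel columns grow to the right and rows downward; lengths in m; the calibration is good to about 2 mm. A picture is of the moment at which its call begins: read the wrist's pose just before it. calibration takes no time and is no camera call; for the wrist camera it gives the pose at the moment of the call.
- job.finish_job(): hands the job in, once; it reports no verdict.
The state is a dict: "t": time; "joints": joint angles; "qvel": joint speeds; "joint_torque": joint torques, N m; "eef_pos": TCP position; "tool_rot": TCP orientation; "wrist_force": force on the tool from outside, world axes, zero at the start; "ft_torque": the same for the moment, N m; "opening": finger opening in m.
Only numpy, scipy, OpenCV 4.12 (cv2) and the standard library are available. Lean on these libraries where they do the work, as an engineer would, in place of code of your own. Each camera call takes 0.05 s, during which the arm holds its last target.

## Working session

There is one attempt and no reset: what is moved stays moved. The work goes in short steps, Python scripts to look and compute and a tool call to move; the robot and the scene stay as the last step left them, time stands still between calls to the robot, and variables do not carry over. Pictures are saved under pics/ and viewed, and the job is handed in when it is done.

Besides the shell and the picture viewer there is one more tool, called after ">>>" by a JSON object that holds its "op" and its "data", one argument or row to a line. move_arm: Moves the arm, as the interface text tells. Its arguments: {"type":"object","properties":{"motion":{"type":"array"},"squeeze":{"type":"number"}},"required":["motion"]}

```bash
ls; mkdir -p pics
cat > h.py <<'E'
import numpy as np,cv2
from station import monitor,eyes,job,env
from scipy.spatial.transform import Rotation as R
def px2w(cam,pts,z,cal=None):
    c=cal or eyes.calibration(cam)
    K=np.array(c["camera_matrix"]);D=np.array(c["dist_coeffs"]);T=np.array(c["world_from_camera"])
    u=cv2.undistortPoints(np.array(pts,float).reshape(-1,1,2),K,D).reshape(-1,2)
    d=np.c_[u,np.ones(len(u))]@T[:3,:3].T;o=T[:3,3]
    return o+d*((np.broadcast_to(z,len(u))-o[2])/d[:,2])[:,None]
def w2px(cam,P,cal=None):
    c=cal or eyes.calibration(cam)
    T=np.linalg.inv(np.array(c["world_from_camera"]))
    return cv2.projectPoints(np.array(P,float).reshape(-1,3),cv2.Rodrigues(T[:3,:3])[0],T[:3,3],np.array(c["camera_matrix"]),np.array(c["dist_coeffs"]))[0].reshape(-1,2)
E
python3 - <<'E'
from h import *
s=monitor.sense();print(s)
for n in("scene","top"):
    cv2.imwrite(f"pics/{n}0.png",eyes.read_camera(n));print(n,eyes.calibration(n))
print(R.from_rotvec(s["tool_rot"]).as_matrix().round(3))
E
```

```text
pics
{'t': 0.0, 'joints': array([-1.35620672e+00,  3.26948314e-01, -1.93585162e-01,  1.05198253e+00,
        1.61617509e-06,  1.43657600e+00]), 'qvel': array([-0.00156831,  0.00118212,  0.00077663, -0.00089163,  0.00119772,
        0.00010787]), 'joint_torque': array([-2.93318562e-04, -4.43400300e+01,  2.62440848e+01,  1.55086652e-02,
       -1.18908811e-04,  3.76136114e-06]), 'eef_pos': array([ 0.18785591, -0.51631162,  0.23049893]), 'tool_rot': array([ 2.032408  ,  0.35988565, -2.03254725]), 'wrist_force': array([ 0.37078675, -0.30779883,  0.37767495]), 'ft_torque': array([-0.00928261,  0.0479145 , -0.05049971]), 'opening': 0.08520685590318755}
scene {'camera_matrix': array([[449.7554397 ,   0.        , 321.52403466],
       [  0.        , 449.7554397 , 195.60485914],
       [  0.        ,   0.        ,   1.        ]]), 'dist_coeffs': array([-0.02574875,  0.        ,  0.        ,  0.        ,  0.        ]), 'world_from_camera': array([[-8.87370587e-01, -3.54299997e-01,  2.95033819e-01,
         1.84190904e-01],
       [-4.61055914e-01,  6.80594038e-01, -5.69402493e-01,
         7.17191415e-01],
       [ 9.41043248e-04, -6.41298111e-01, -7.67291240e-01,
         8.37778677e-01],
       [ 0.00000000e+00,  0.00000000e+00,  0.00000000e+00,
         1.00000000e+00]])}
top {'camera_matrix': array([[381.11933569,   0.        , 321.09027003],
       [  0.        , 381.11933569, 200.83802344],
       [  0.        ,   0.        ,   1.        ]]), 'dist_coeffs': array([-0.03550184,  0.        ,  0.        ,  0.        ,  0.        ]), 'world_from_camera': array([[ 0.00220799, -0.9886098 ,  0.15048519,  0.35849421],
       [-0.99992682, -0.00397262, -0.01142663,  0.14740942],
       [ 0.0118943 , -0.15044895, -0.98854623,  0.87246211],
       [ 0.        ,  0.        ,  0.        ,  1.        ]])}
[[-0.     0.342 -0.94 ]
 [ 0.002 -0.94  -0.342]
 [-1.    -0.002 -0.   ]]
```

View pics/scene0.png

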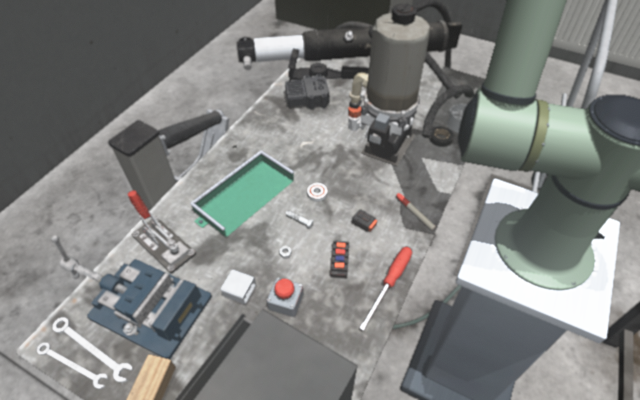

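View pics/top0.png

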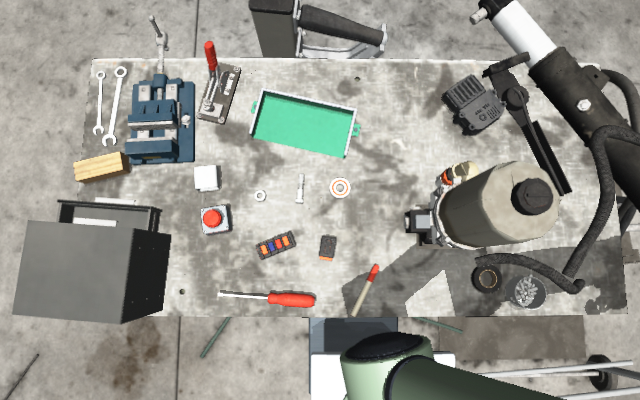

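Run:
```python
import cv2
im=cv2.imread("pics/top0.png")
cv2.imwrite("pics/topc.png",cv2.resize(im[80:270,190:380],None,fx=4,fy=3.15,interpolation=cv2.INTER_CUBIC)[:600] if 0 else cv2.resize(im[80:230,230:430],None,fx=4,fy=4,interpolation=cv2.INTER_CUBIC))
cv2.imwrite("pics/topd.png",cv2.resize(im[160:310,180:380],None,fx=4,fy=4,interpolation=cv2.INTER_CUBIC))
```

```text
(no output)
```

View pics/topc.png

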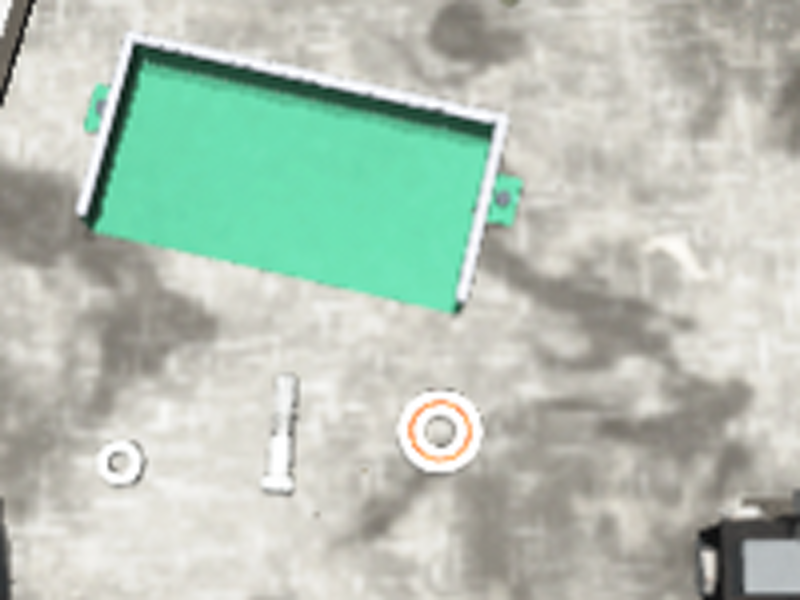

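View pics/topd.png

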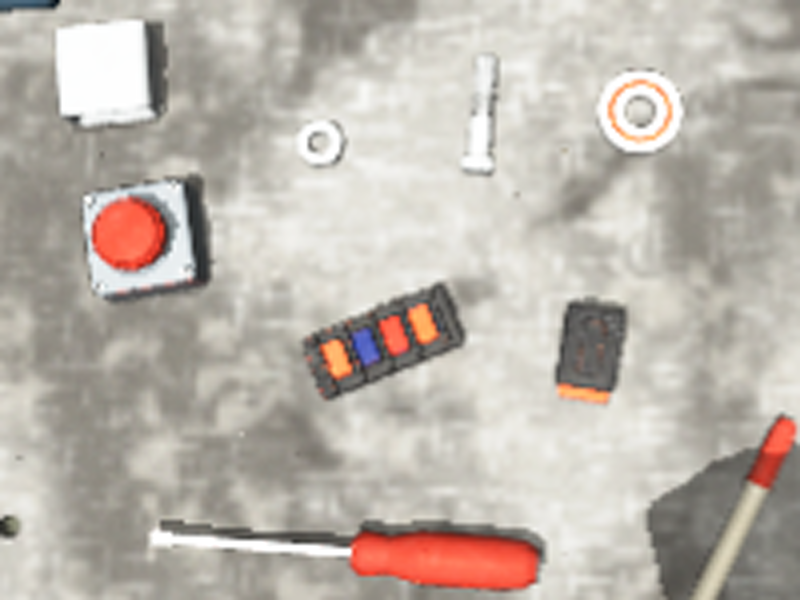

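Run:
```python
from h import *
f=lambda p,o:[((x-1.5)/4+o[0],(y-1.5)/4+o[1]) for x,y in p]
A=(230,80);B=(180,160)
names="FL FR wallFLtop wallFRtop wallBLtop wallBRtop nut bolthead bolttip bearing".split()
p=f([(91,232),(457,313),(83,213),(463,301),(132,38),(503,118),(121,464),(278,492),(288,376),(441,432)],A)
z=[0,0,.03,.03,.03,.03,.012,.010,.010,.014]
W=px2w("top",p,z)
for n,w in zip(names,W):print(n,w.round(4))
q=f([(322,143),(480,172),(486,56),(641,111),(384,342),(594,345),(104,70),(137,235),(458,336),(432,285),(620,305),(575,300),(322,398),(305,345),(155,540),(540,560)],B)
print(px2w("top",q,[.012,.01,.01,.014,.027,.026,.034,.05,.027,.027,.026,.026,.027,.027,.01,.02]).round(4))
print(np.linalg.norm(W[0]-W[1]),np.linalg.norm(W[7]-W[8]),np.linalg.norm(W[2]-W[3]),np.linalg.norm(W[4]-W[2]))
y=(W[2]-W[3]);print(np.degrees(np.arctan2(y[1],y[0])))
```

```text
FL [0.6426 0.3009 0.    ]
FR [0.5941 0.0838 0.    ]
wallFLtop [0.6441 0.3006 0.03  ]
wallFRtop [0.593  0.0825 0.03  ]
wallBLtop [0.7512 0.2754 0.03  ]
wallBRtop [0.7032 0.0583 0.03  ]
nut [0.501  0.2775 0.012 ]
bolthead [0.4855 0.1877 0.01  ]
bolttip [0.5533 0.1826 0.01  ]
bearing [0.52   0.0945 0.014 ]
[[0.5016 0.2769 0.012 ]
 [0.4855 0.1865 0.01  ]
 [0.5533 0.1838 0.01  ]
 [0.5206 0.0945 0.014 ]
 [0.3881 0.2376 0.027 ]
 [0.3868 0.1219 0.026 ]
 [0.539  0.3972 0.034 ]
 [0.4443 0.3701 0.05  ]
 [0.3915 0.1969 0.027 ]
 [0.4196 0.2117 0.027 ]
 [0.4089 0.1074 0.026 ]
 [0.4116 0.1324 0.026 ]
 [0.3574 0.271  0.027 ]
 [0.3862 0.2811 0.027 ]
 [0.2792 0.364  0.01  ]
 [0.2702 0.1512 0.02  ]]
0.22247132277359125 0.06802325446969879 0.22399343608424152 0.11004309287669008
76.81392354693104
```

Run:
```python
from h import *
print(px2w("top",[(405,222),(420,248),(437,246),(520,275),(366,265),(354,312)],[.06,0,0,0,.02,.02]).round(3))
print(px2w("scene",[(405,158),(362,150),(435,230),(400,197)],[0,0,.02,.02]).round(3))
im=cv2.imread("pics/scene0.png")
cv2.imwrite("pics/s1.png",cv2.resize(im[60:260,310:510],None,fx=3,fy=3,interpolation=cv2.INTER_CUBIC))
```

```text
[[ 0.437 -0.042  0.06 ]
 [ 0.383 -0.089  0.   ]
 [ 0.388 -0.129  0.   ]
 [ 0.321 -0.318  0.   ]
 [ 0.345  0.038  0.02 ]
 [ 0.244  0.065  0.02 ]]
[[ 0.372 -0.119 -0.   ]
 [ 0.484 -0.094  0.   ]
 [ 0.228  0.082  0.02 ]
 [ 0.332  0.028  0.02 ]]
```

View pics/s1.png

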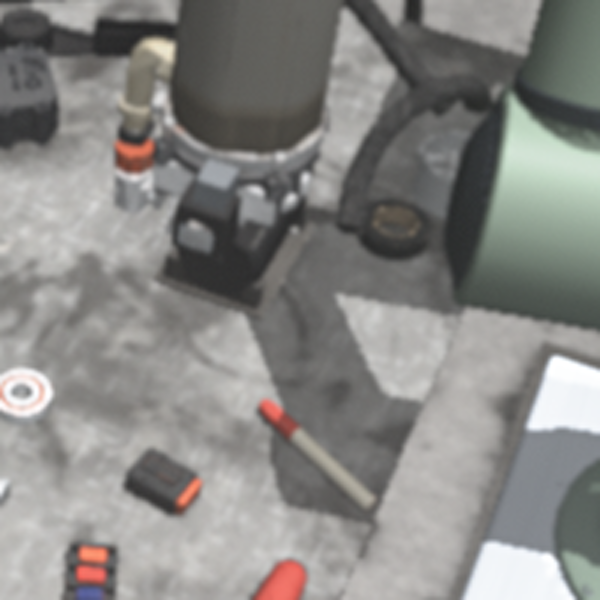

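>>> {"op": "move_arm", "data": {
  "motion": [
    [[0, -35, 0], [0, 0, 0], 40],
    [[0, -35, 0], [0, 0, 0], 40],
    [[0, -35, 0], [0, 0, 0], 20],
    [[0, -35, 0], [0, 0, 0], 20],
    [[0, -35, 0], [0, 0, 0], 20],
    [[0, -35, 0], [0, 0, 0], 20],
    [[0, -30, 0], [0, 0, 0], 20]
  ]
}}

```text
t: 0.68
eef_pos: [0.1054, -0.2886, 0.2306]
tool_rot: [2.032, 0.36, -2.032]
wrist_force: [-1.2, -0.4, 0.4]
opening: 0.0199
```

Run:
```python
from h import *
s=monitor.sense();print(s['t'],s['eef_pos'],s['joints'].round(2),s['opening'])
```

```text
0.6833 [ 0.10538848 -0.28863315  0.23062378] [-1.46 -0.14 -0.72  0.99 -0.    1.33] 0.0198665303972965
```

>>> {"op": "move_arm", "data": {
  "motion": [
    [[0, -2, -32], [-0.105, 0, 0], 20],
    [[0, -2, -32], [-0.105, 0, 0], 20],
    [[0, -2, -32], [-0.105, 0, 0], 20],
    [[0, -2, -32], [-0.105, 0, 0], 20],
    [[0, -2, -32], [-0.105, 0, 0], 20],
    [[0, -2, -32], [-0.105, 0, 0], 20],
    [[0, -2, -32], [-0.105, 0, 0], 20]
  ]
}}

```text
t: 1.27
eef_pos: [0.271, -0.1444, 0.2313]
tool_rot: [1.555, 0.941, -1.554]
wrist_force: [0.3, 0.3, 1.3]
opening: 0.0201
```

>>> {"op": "move_arm", "data": {
  "motion": [
    [[0, -2, -32], [-0.105, 0, 0], 20],
    [[0, -2, -32], [-0.105, 0, 0], 20],
    [[0, -2, -32], [-0.105, 0, 0], 20],
    [[0, -2, -32], [-0.105, 0, 0], 20],
    [[0, -2, -32], [-0.105, 0, 0], 20],
    [[0, -2, -32], [-0.105, 0, 0], 20],
    [[0, -2, -32], [-0.105, 0, 0], 20]
  ]
}}

```text
t: 1.85
eef_pos: [0.294, 0.0742, 0.2313]
tool_rot: [1.021, 1.318, -1.02]
wrist_force: [1.5, 0.6, 0.2]
opening: 0.02
```

```bash
cat >> h.py <<'E'
def tool():
    s=monitor.sense();M=R.from_rotvec(s["tool_rot"]).as_matrix()
    return s,s["eef_pos"],M
def to(x,y,z):
    s,p,M=tool();d=M.T@(np.array([x,y,z])-p)
    return (d*1000).round(1)
def info():
    s,p,M=tool()
    print("t",round(s['t'],2),"p",p.round(4),"yaw_y",np.degrees(np.arctan2(M[1,1],M[0,1])).round(1),"tilt",M[:,0].round(3),"F",s['wrist_force'].round(1),"open",round(s['opening'],4),"j",s['joints'].round(2))
TO=np.array([.618,.192]);EX=np.array([.974,-.227]);EY=np.array([.227,.974])
def t2w(a,b):return TO+EX*a+EY*b
def w2t(p):
    d=np.asarray(p)[:2]-TO;return np.array([d@EX,d@EY])
E
python3 -c "
from h import *
info();print(to(.47,.071,.231))"
```

```text
t 1.85 p [0.294  0.0742 0.2313] yaw_y 14.5 tilt [ 0.  0. -1.] F [1.5 0.6 0.2] open 0.02 j [ 0.   -0.15 -0.73  1.    0.    1.32]
[  0.4 169.6  47.2]
```

>>> {"op": "move_arm", "data": {
  "motion": [
    [[0, 34, 9], [-0.117, 0, 0], 26],
    [[0, 0, 0], [-0.117, 0, 0], 26],
    [[0, 0, 0], [-0.117, 0, 0], 26],
    [[0, 0, 0], [-0.117, 0, 0], 26],
    [[0, 0, 0], [-0.117, 0, 0], 26],
    [[0, 0, 0], [-0.117, 0, 0], 26],
    [[0, 0, 0], [-0.117, 0, 0], 26],
    [[0, 0, 0], [-0.117, 0, 0], 26]
  ]
}}

```text
t: 2.52
eef_pos: [0.3289, 0.0723, 0.231]
tool_rot: [0.299, 1.551, -0.299]
wrist_force: [0.1, 0.0, 0.4]
opening: 0.026
```

>>> {"op": "move_arm", "data": {
  "motion": [
    [[0, 0, 0], [-0.117, 0, 0], 26],
    [[0, 0, 0], [-0.117, 0, 0], 26],
    [[0, 0, 0], [-0.117, 0, 0], 26],
    [[0, 0, 0], [-0.117, 0, 0], 26],
    [[0, 0, 0], [-0.117, 0, 0], 26],
    [[0, 0, 0], [-0.117, 0, 0], 26],
    [[0, 0, 0], [-0.117, 0, 0], 26]
  ]
}}

```text
t: 3.1
eef_pos: [0.3289, 0.0723, 0.231]
tool_rot: [-0.343, 1.544, 0.344]
wrist_force: [0.9, -0.1, -0.3]
opening: 0.0258
```

```bash
python3 -c "
from h import *
info();print(to(.47,.071,.03))"
```

```text
t 3.1 p [0.3289 0.0723 0.231 ] yaw_y 115.1 tilt [-0.001 -0.    -1.   ] F [ 0.9 -0.1 -0.3] open 0.0258 j [-0.   -0.08 -0.67  0.98 -0.   -0.44]
[200.9 -61.  127.3]
```

>>> {"op": "move_arm", "data": {
  "motion": [
    [[0, -15, 32], [0, 0, 0], 26],
    [[10, -15, 32], [0, 0, 0], 26],
    [[20, -15, 32], [0, 0, 0], 26],
    [[30, -15, 32], [0, 0, 0], 26],
    [[35, 0, 0], [0, 0, 0], 26],
    [[35, 0, 0], [0, 0, 0], 26],
    [[35, 0, 0], [0, 0, 0], 26]
  ]
}}

```text
t: 3.68
eef_pos: [0.4672, 0.0714, 0.0675]
tool_rot: [-0.339, 1.544, 0.339]
wrist_force: [0.0, -0.3, -0.0]
opening: 0.026
```

```bash
python3 -c "
from h import *
info();print(to(.47,.071,.003))
cv2.imwrite('pics/w1.png',eyes.read_camera('wrist'));cv2.imwrite('pics/t1.png',cv2.resize(eyes.read_camera('top')[80:280,190:440],None,fx=3,fy=3))"
```

```text
t 3.68 p [0.4672 0.0714 0.0675] yaw_y 114.8 tilt [-0.  0. -1.] F [ 0.  -0.3 -0. ] open 0.026 j [-0.    0.37 -0.61  0.59  0.   -0.44]
[64.5 -1.5  2.4]
```

View pics/w1.png

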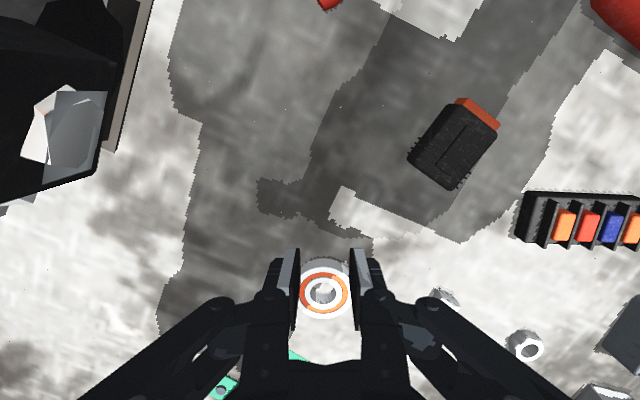

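View pics/t1.png

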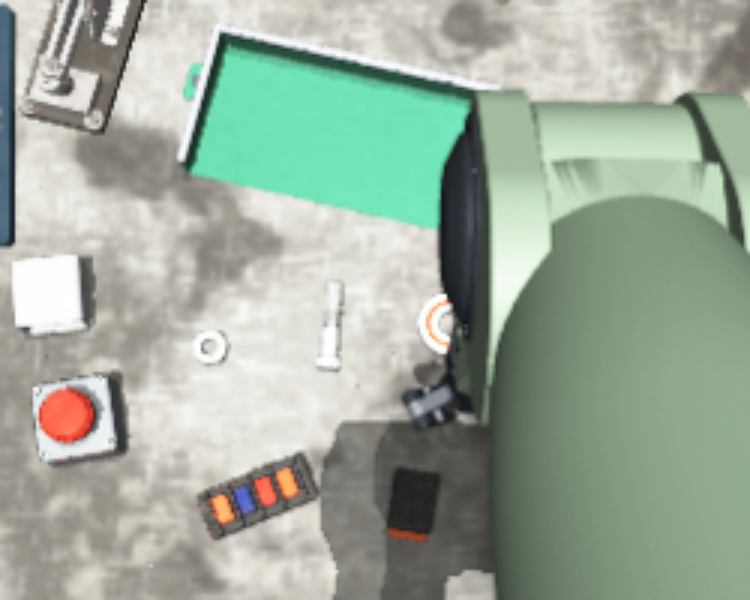

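```bash
python3 -c "
from h import *
w=px2w('wrist',[(323,293),(527,346)],[.014,.012]);print(w,w2t(w[0]))
s,p,M=tool();print(M.T@(w[0]-p)*1000)"
```

```text
[[0.51275329 0.09281797 0.014     ]
 [0.49212387 0.26937473 0.012     ]] [-0.07999597 -0.1204943 ]
[50.01652453 -1.97218358 55.53678833]
```

```bash
python3 -c "
from h import *
im=cv2.imread('pics/scene0.png')
cv2.imwrite('pics/s2.png',cv2.resize(im[140:290,180:380],None,fx=4,fy=4,interpolation=cv2.INTER_CUBIC))
im=cv2.imread('pics/w1.png')
cv2.imwrite('pics/w1c.png',cv2.resize(im[230:380,250:450],None,fx=4,fy=4,interpolation=cv2.INTER_CUBIC))
"
```

```text
(no output)
```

View pics/s2.png

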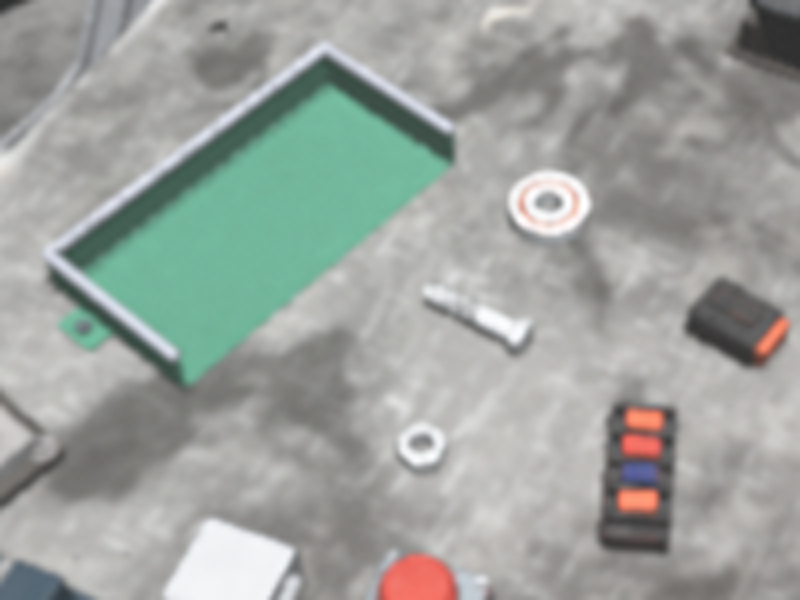

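View pics/w1c.png

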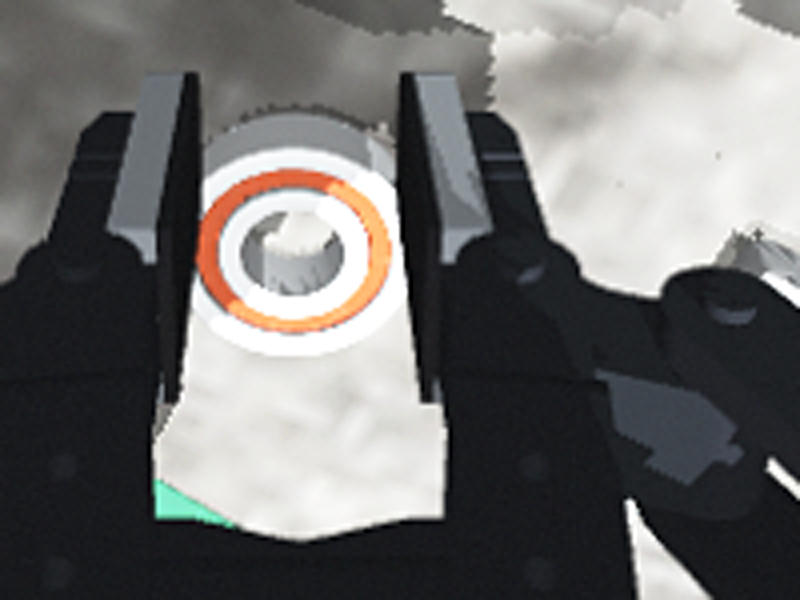

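```bash
python3 -c "
from h import *
f=lambda p:[((x-1.5)/4+180,(y-1.5)/4+140) for x,y in p]
W=px2w('scene',f([(549,203),(421,443),(524,340),(426,293),(453,163),(188,384),(174,352),(453,128),(325,45),(48,252)]),[.014,.012,.01,.01,0,0,.03,.03,.03,.03])
for w in W:print(w.round(4),(w2t(w)*1000).round(1))
"
```

```text
[0.5185 0.0965 0.014 ] [ -75.3 -115.6]
[0.5008 0.2788 0.012 ] [-133.8   57.9]
[0.4848 0.1907 0.01  ] [-129.5  -31.5]
[0.5513 0.1873 0.01  ] [-63.9 -19.7]
[0.5927 0.0845 0.    ] [  -0.3 -110.4]
[0.6423 0.2993 0.    ] [ -0.7 110. ]
[0.6453 0.3001 0.03  ] [  2.  111.5]
[0.5924 0.0822 0.03  ] [  -0.  -112.8]
[0.7009 0.0571 0.03  ] [ 111.3 -112.5]
[0.7517 0.2754 0.03  ] [111.3 111.6]
```

>>> {"op": "move_arm", "data": {
  "motion": [
    [[25, 0, 0], [0, 0, 0], 26],
    [[22, 0, 0], [0, 0, 0], 26],
    [[10, 0, 0], [0, 0, 0], 26],
    [[4, 1, 0], [0, 0, 0], 26],
    [[2, 0, 3], [0, 0, 0], 26],
    [[0, 0, 6], [0, 0, 0], 26],
    [[0, 0, 6], [0, 0, 0], 26],
    [[0, 0, 6], [0, 0, 0], 26]
  ]
}}

```text
t: 4.45
eef_pos: [0.4877, 0.0815, 0.0077]
tool_rot: [-0.339, 1.541, 0.339]
wrist_force: [0.1, 0.5, -0.2]
opening: 0.0262
```

```bash
python3 -c "
from h import *
info()
cv2.imwrite('pics/w2.png',eyes.read_camera('wrist'))"
```

```text
t 4.45 p [0.4877 0.0815 0.0077] yaw_y 114.8 tilt [ 0.003  0.    -1.   ] F [ 0.1  0.5 -0.2] open 0.0262 j [ 0.02  0.5  -0.6   0.46  0.   -0.42]
```

View pics/w2.png

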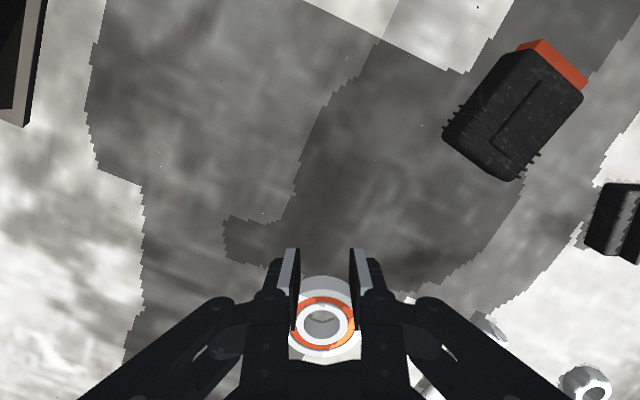

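>>> {"op": "move_arm", "data": {
  "motion": [
    [[4, 0, 0], [0, 0, 0], 26],
    [[1, 0, 0], [0, 0, 0], 26],
    [[0, 0, 4], [0, 0, 0], 26],
    [[0, 0, 6], [0, 0, 0], 26],
    [[0, 0, 6], [0, 0, 0], 26],
    [[0, 0, 6], [0, 0, 0], 26]
  ]
}}

```text
t: 5.0
eef_pos: [0.5062, 0.0905, 0.0013]
tool_rot: [-0.339, 1.544, 0.339]
wrist_force: [0.0, -0.4, -0.9]
opening: 0.026
```

```bash
python3 -c "
from h import *
info()
cv2.imwrite('pics/w3.png',eyes.read_camera('wrist'))
cv2.imwrite('pics/s3.png',cv2.resize(eyes.read_camera('scene')[140:290,180:380],None,fx=4,fy=4,interpolation=cv2.INTER_CUBIC))
"
```

```text
t 5.0 p [0.5062 0.0905 0.0013] yaw_y 114.8 tilt [-0. -0. -1.] F [ 0.  -0.4 -0.9] open 0.026 j [ 0.03  0.54 -0.55  0.48 -0.   -0.4 ]
```

View pics/s3.png

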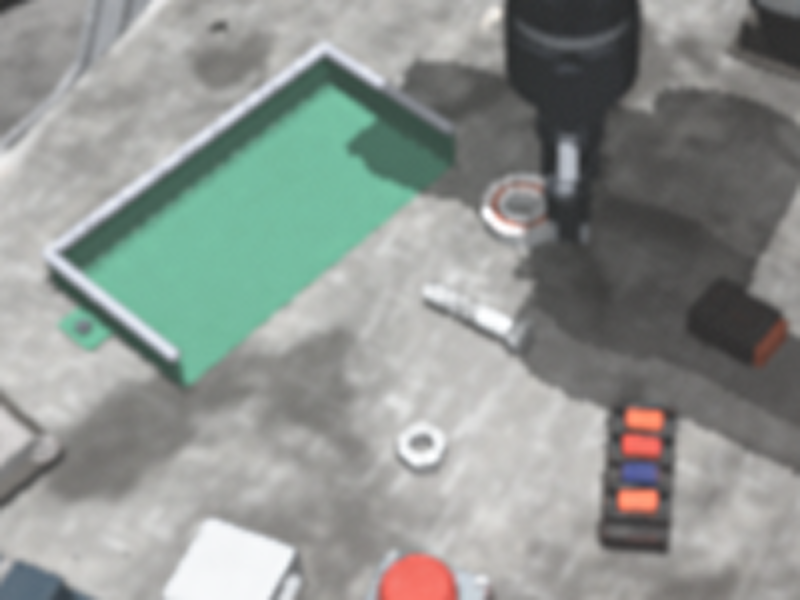

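>>> {"op": "move_arm", "data": {
  "motion": [
    [[-1.5, 0, 7], [0, 0, 0], 26],
    [[0, 0, 10], [0, 0, 0], 26],
    [[0, 0, 10], [0, 0, 0], 26],
    [[0, 0, 10], [0, 0, 0], 26],
    [[0, 0, 10], [0, 0, 0], 26],
    [[0, 0, 10], [0, 0, 0], 26],
    [[0, 0, 10], [0, 0, 0], 26],
    [[0, 0, 7], [0, 0, 0], 26]
  ]
}}

```text
t: 5.77
eef_pos: [0.5738, 0.1218, 0.0029]
tool_rot: [-0.339, 1.544, 0.339]
wrist_force: [-1.1, -0.5, -0.8]
opening: 0.026
```

```bash
python3 -c "
from h import *
info();s,p,M=tool();print(w2t(p)*1000,w2t(p+M[:,2]*.031)*1000)
cv2.imwrite('pics/s4.png',cv2.resize(eyes.read_camera('scene')[140:290,180:380],None,fx=4,fy=4,interpolation=cv2.INTER_CUBIC))
"
```

```text
t 5.77 p [0.5738 0.1218 0.0029] yaw_y 114.8 tilt [ 0.  0. -1.] F [-1.1 -0.5 -0.8] open 0.026 j [ 0.08  0.63 -0.35  0.59  0.   -0.35]
[-27.10095927 -78.44346572] [ -2.63319906 -59.40336014]
```

View pics/s4.png

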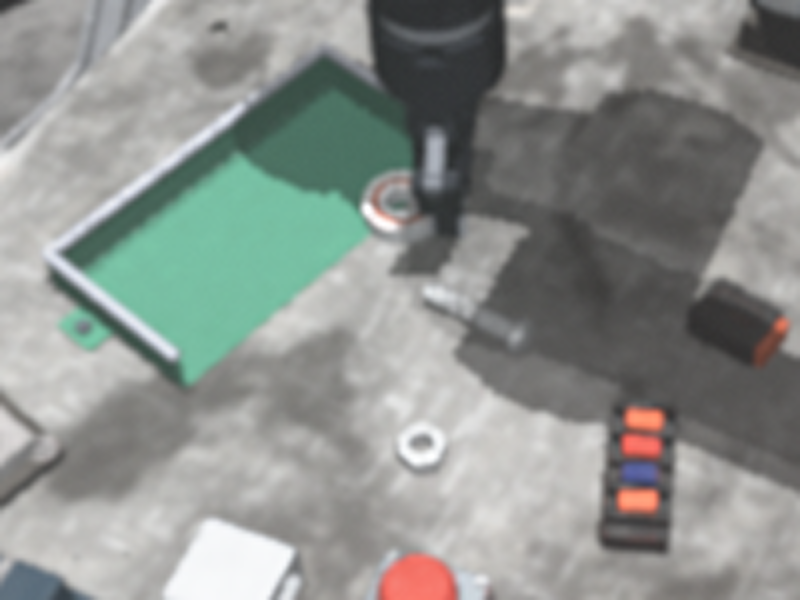

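>>> {"op": "move_arm", "data": {
  "motion": [
    [[0, 3.4, 0], [0.11, 0, 0], 26],
    [[0, 3.4, 0], [0.11, 0, 0], 26],
    [[0, 3.4, 0], [0.11, 0, 0], 26],
    [[0, 3.4, 0], [0.11, 0, 0], 26],
    [[0, 3.4, 0], [0.11, 0, 0], 26],
    [[0, 3.4, 0], [0.11, 0, 0], 26]
  ]
}}

```text
t: 6.32
eef_pos: [0.5695, 0.1413, 0.0029]
tool_rot: [0.183, 1.563, -0.183]
wrist_force: [-0.7, 0.5, -0.9]
opening: 0.0261
```

>>> {"op": "move_arm", "data": {
  "motion": [
    [[0, 0, 4], [0, 0, 0], 26],
    [[0, 0, 8], [0, 0, 0], 26],
    [[0, 0, 9], [0, 0, 0], 26],
    [[0, 0, 9], [0, 0, 0], 26],
    [[0, 0, 9], [0, 0, 0], 26],
    [[0, 0, 9], [0, 0, 0], 26],
    [[0, 0, 9], [0, 0, 0], 26],
    [[0, 0, 7], [0, 0, 0], 26]
  ]
}}

```text
t: 6.98
eef_pos: [0.6334, 0.1262, 0.0028]
tool_rot: [0.179, 1.563, -0.179]
wrist_force: [-1.2, 1.2, 0.5]
opening: 0.026
```

```bash
python3 -c "
from h import *
info();s,p,M=tool();print(w2t(p)*1000,w2t(p+M[:,2]*.031)*1000)
cv2.imwrite('pics/s5.png',cv2.resize(eyes.read_camera('scene')[140:290,180:380],None,fx=4,fy=4,interpolation=cv2.INTER_CUBIC))
"
```

```text
t 6.98 p [0.6334 0.1262 0.0028] yaw_y 76.9 tilt [ 0. -0. -1.] F [-1.2  1.2  0.5] open 0.026 j [ 0.08  0.72 -0.18  0.68 -0.    0.31]
[ 29.97921818 -60.6216508 ] [ 60.98237715 -60.59102411]
```

View pics/s5.png

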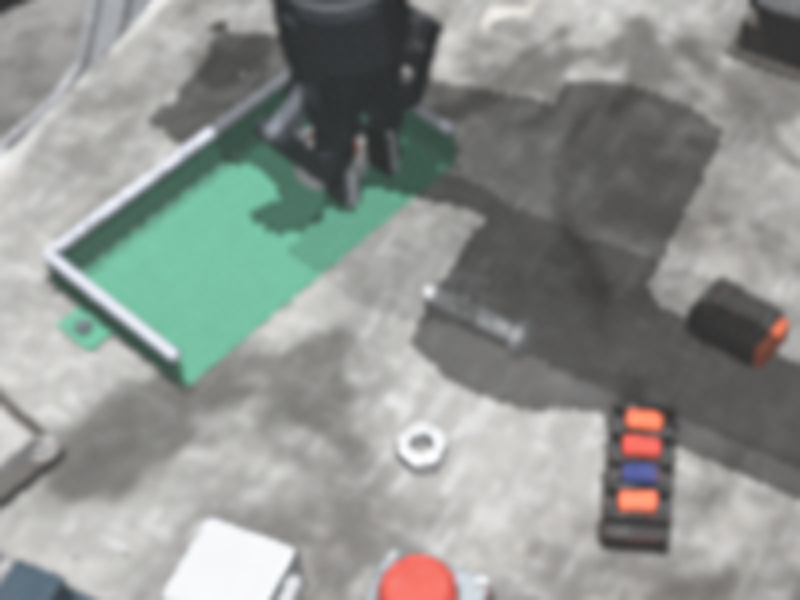

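>>> {"op": "move_arm", "data": {
  "motion": [
    [[0, 0, -20], [0, 0, 0], 26],
    [[0, 0, -35], [0, 0, 0], 26],
    [[-20, 0, -35], [-0.06, 0, 0], 4],
    [[-30, 0, -35], [-0.06, 0, 0], 4],
    [[-30, 0, -25], [-0.055, 0, 0], 4]
  ]
}}

```text
t: 7.45
eef_pos: [0.4845, 0.1551, 0.0793]
tool_rot: [0.038, 1.575, -0.039]
wrist_force: [0.2, 0.4, 1.0]
opening: 0.0038
```

```bash
python3 -c "
from h import *
info();print(to(.44,.1915,.08))
im=eyes.read_camera('top');cv2.imwrite('pics/t6.png',cv2.resize(im[80:230,230:430],None,fx=4,fy=4,interpolation=cv2.INTER_CUBIC))
im=eyes.read_camera('scene');cv2.imwrite('pics/s6.png',cv2.resize(im[140:290,180:380],None,fx=4,fy=4,interpolation=cv2.INTER_CUBIC))
"
```

```text
t 7.45 p [0.4845 0.1551 0.0793] yaw_y 87.2 tilt [-0.005 -0.001 -1.   ] F [0.2 0.4 1. ] open 0.0038 j [ 0.16  0.41 -0.5   0.66  0.    0.21]
[ -0.5  34.2 -46.2]
```

View pics/t6.png

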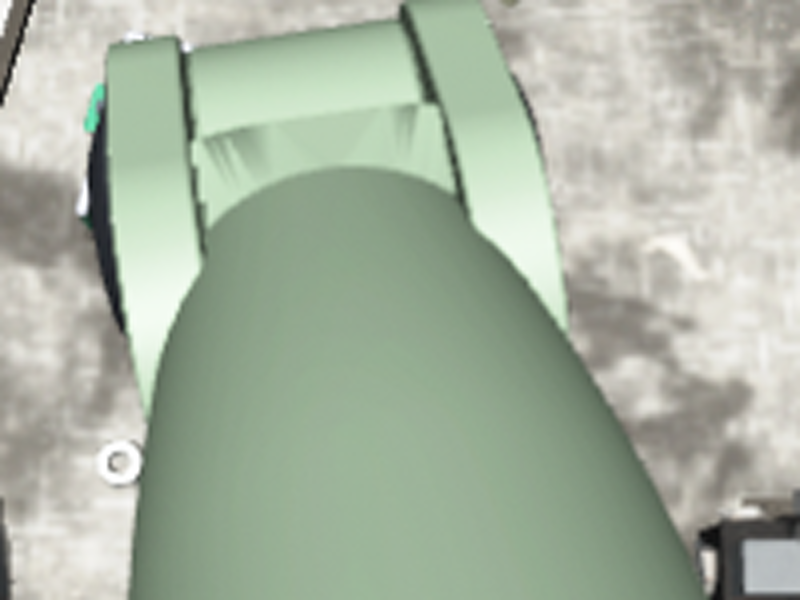

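View pics/s6.png

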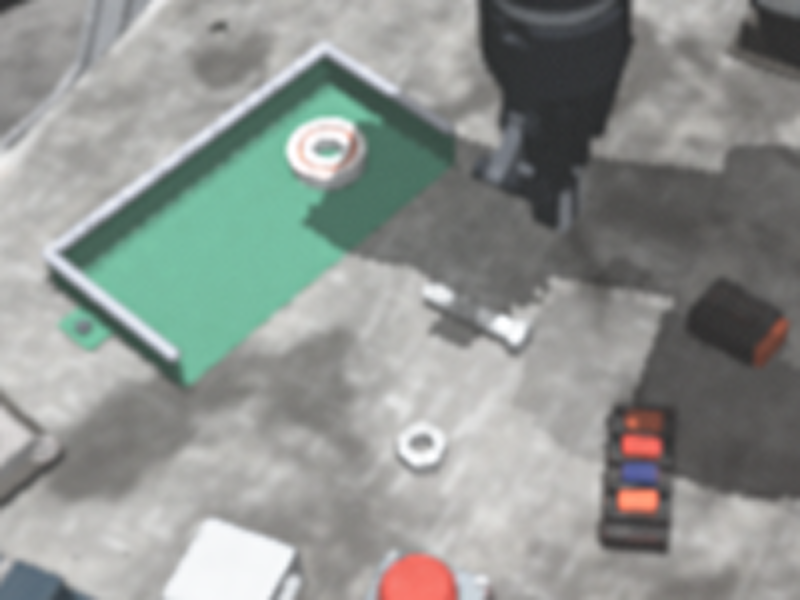

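>>> {"op": "move_arm", "data": {
  "motion": [
    [[0, 17, -25], [0, 0, 0], 4],
    [[0, 17, -25], [0, 0, 0], 4],
    [[20, 1, 0], [0, 0, 0], 4],
    [[25, 0, 0], [0, 0, 0], 4],
    [[20, 0, 0], [0, 0, 0], 4],
    [[8, 0, 0], [0, 0, 0], 4],
    [[2, 0, 0], [0, 0, 0], 4],
    [[0, 0, 0], [0, 0, 0], 4]
  ]
}}

```text
t: 8.22
eef_pos: [0.4405, 0.1924, 0.0046]
tool_rot: [0.042, 1.571, -0.042]
wrist_force: [0.2, 0.3, -0.6]
opening: 0.0038
```

```bash
python3 -c "
from h import *
info();
im=eyes.read_camera('wrist');cv2.imwrite('pics/w7.png',im)
W=px2w('scene',[(0,0)],0)
im=eyes.read_camera('scene');cv2.imwrite('pics/s7.png',cv2.resize(im[140:290,180:380],None,fx=4,fy=4,interpolation=cv2.INTER_CUBIC))
"
```

```text
t 8.22 p [0.4405 0.1924 0.0046] yaw_y 87.0 tilt [-0.001 -0.    -1.   ] F [ 0.2  0.3 -0.6] open 0.0038 j [ 0.26  0.49 -0.64  0.44 -0.    0.31]
```

View pics/w7.png

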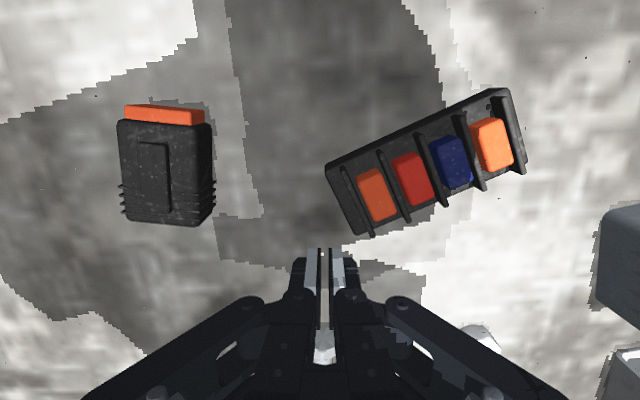

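View pics/s7.png

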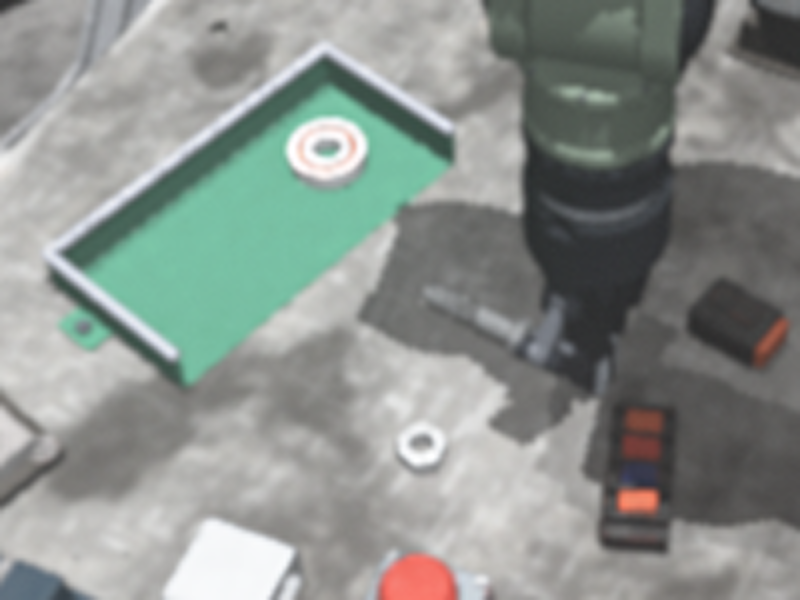

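>>> {"op": "move_arm", "data": {
  "motion": [
    [[0, 0, 8], [0, 0, 0], 4],
    [[0, 0, 10], [0, 0, 0], 4],
    [[0, 0, 8], [0, 0, 0], 4],
    [[0, 0, 6], [0, 0, 0], 4],
    [[0, 0, 7], [0, 0, 0], 4],
    [[0, 0, 8], [0, 0, 0], 4],
    [[0, 0, 8], [0, 0, 0], 4],
    [[0, 0, 5], [0, 0, 0], 4]
  ]
}}

```text
t: 8.98
eef_pos: [0.5016, 0.1893, 0.005]
tool_rot: [0.042, 1.57, -0.042]
wrist_force: [-0.5, -0.3, 1.3]
opening: 0.0036
```

```bash
python3 -c "
from h import *
info();
im=eyes.read_camera('scene');cv2.imwrite('pics/s8.png',cv2.resize(im[140:290,180:380],None,fx=4,fy=4,interpolation=cv2.INTER_CUBIC))
im=eyes.read_camera('wrist');cv2.imwrite('pics/w8.png',im)
"
```

```text
t 8.98 p [0.5016 0.1893 0.005 ] yaw_y 87.0 tilt [ 0.001  0.    -1.   ] F [-0.5 -0.3  1.3] open 0.0036 j [ 0.22  0.56 -0.49  0.52 -0.    0.28]
```

View pics/s8.png

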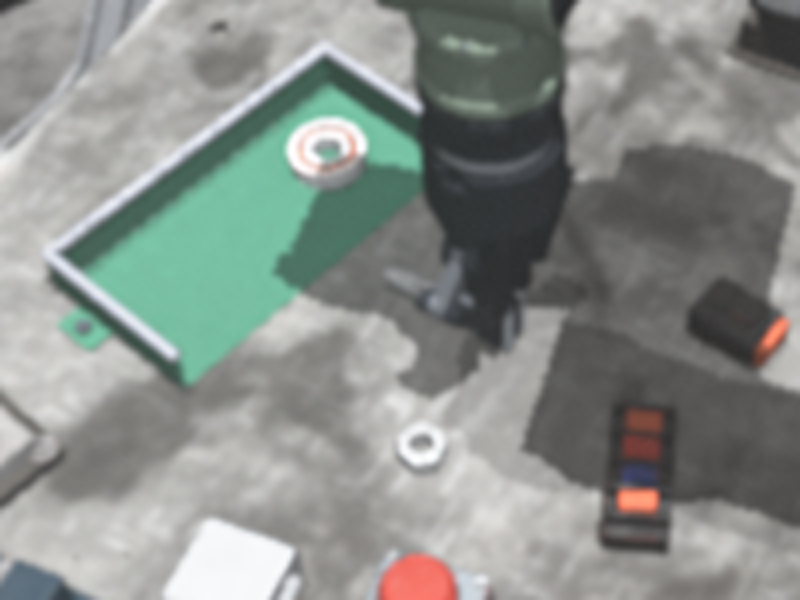

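View pics/w8.png

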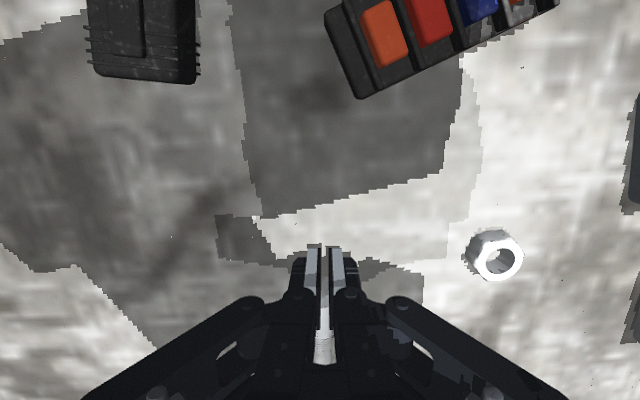

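```bash
python3 -c "
from h import *
f=lambda p:[((x-1.5)/4+180,(y-1.5)/4+140) for x,y in p]
W=px2w('scene',f([(388,276)]),[.01])
for w in W:print(w.round(4),(w2t(w)*1000).round(1), (w2t(monitor.sense()['eef_pos'])*1000).round(1))
"
```

```text
[0.5774 0.1867 0.01  ] [-38.3 -14.3] [-112.8  -29. ]
```

>>> {"op": "move_arm", "data": {
  "motion": [
    [[0, 0, 5], [0, 0, 0], 4],
    [[0, 0, 8], [0, 0, 0], 4],
    [[0, 0, 8], [0, 0, 0], 4],
    [[0, 0, 8], [0, 0, 0], 4],
    [[0, 0, 8], [0, 0, 0], 4],
    [[0, 0, 8], [0, 0, 0], 4],
    [[0, 0, 8], [0, 0, 0], 4],
    [[0, 0, 7], [0, 0, 0], 4]
  ]
}}

```text
t: 9.75
eef_pos: [0.5612, 0.1861, 0.0049]
tool_rot: [0.042, 1.57, -0.042]
wrist_force: [-0.3, 0.7, -0.3]
opening: 0.0038
```

```bash
python3 -c "
from h import *
info();
im=eyes.read_camera('scene');cv2.imwrite('pics/s9.png',cv2.resize(im[140:290,180:380],None,fx=4,fy=4,interpolation=cv2.INTER_CUBIC))
"
```

```text
t 9.75 p [0.5612 0.1861 0.0049] yaw_y 87.0 tilt [ 0.  0. -1.] F [-0.3  0.7 -0.3] open 0.0038 j [ 0.2   0.64 -0.34  0.6  -0.    0.25]
```

View pics/s9.png

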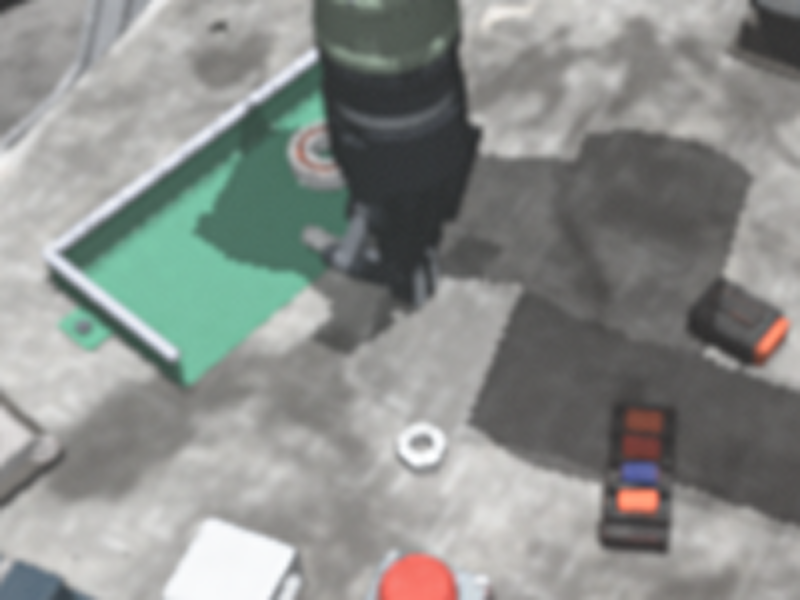

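>>> {"op": "move_arm", "data": {
  "motion": [
    [[0, 0, 5], [0, 0, 0], 4],
    [[0, 0, 8], [0, 0, 0], 4],
    [[0, 0, 8], [0, 0, 0], 4],
    [[0, 0, 8], [0, 0, 0], 4],
    [[0, 0, 8], [0, 0, 0], 4],
    [[0, 0, 8], [0, 0, 0], 4],
    [[0, 0, 7], [0, 0, 0], 4],
    [[0, 0, 4], [0, 0, 0], 4]
  ]
}}

```text
t: 10.47
eef_pos: [0.6174, 0.1832, 0.005]
tool_rot: [0.042, 1.57, -0.042]
wrist_force: [-1.0, 0.5, -0.0]
opening: 0.0038
```

>>> {"op": "move_arm", "data": {
  "motion": [
    [[0, 0, -10], [0, 0, 0], 4],
    [[-10, 0, -30], [0, 0, 0], 10],
    [[-30, 0, -35], [0, 0, 0], 14],
    [[-30, 0, -35], [0, 0, 0], 14],
    [[0, 0, 0], [0, 0, 0], 14]
  ]
}}

```text
t: 10.88
eef_pos: [0.5091, 0.1894, 0.0727]
tool_rot: [0.04, 1.571, -0.039]
wrist_force: [-0.5, -0.2, -0.3]
opening: 0.0136
```

```bash
python3 -c "
from h import *
info();
im=eyes.read_camera('scene');cv2.imwrite('pics/s10.png',cv2.resize(im[140:290,180:380],None,fx=4,fy=4,interpolation=cv2.INTER_CUBIC))
"
```

```text
t 10.88 p [0.5091 0.1894 0.0727] yaw_y 87.1 tilt [-0.001  0.001 -1.   ] F [-0.5 -0.2 -0.3] open 0.0136 j [ 0.22  0.47 -0.42  0.68  0.    0.27]
```

View pics/s10.png

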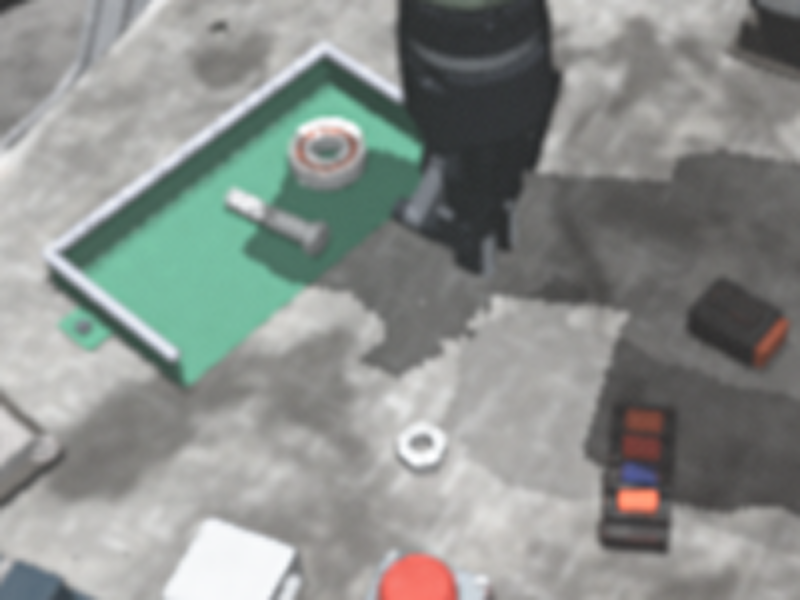

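```bash
python3 -c "
from h import *
print(to(.452,.290,.073))"
```

```text
[ -1.4  97.4 -65.2]
```

>>> {"op": "move_arm", "data": {
  "motion": [
    [[0, 32, -22], [0, 0, 0], 14],
    [[0, 32, -22], [0, 0, 0], 14],
    [[0, 33, -21], [0.06, 0, 0], 14],
    [[0, 0, 0], [0.06, 0, 0], 14],
    [[0, 0, 0], [0.055, 0, 0], 14],
    [[0, 0, 0], [0, 0, 0], 14]
  ]
}}

```text
t: 11.43
eef_pos: [0.4539, 0.29, 0.0686]
tool_rot: [0.178, 1.563, -0.178]
wrist_force: [-0.4, 0.1, 0.5]
opening: 0.0143
```

```bash
python3 -c "
from h import *
info();s,p,M=tool();print(M.T@(np.array([.501,.278,.003])-p)*1000)
im=eyes.read_camera('wrist');cv2.imwrite('pics/w11.png',im)
"
```

```text
t 11.43 p [0.4539 0.29   0.0686] yaw_y 77.0 tilt [ 0.001  0.    -1.   ] F [-0.4  0.1  0.5] open 0.0143 j [ 0.43  0.47 -0.44  0.66 -0.    0.66]
[65.59465403 -1.09584859 48.58547696]
```

View pics/w11.png

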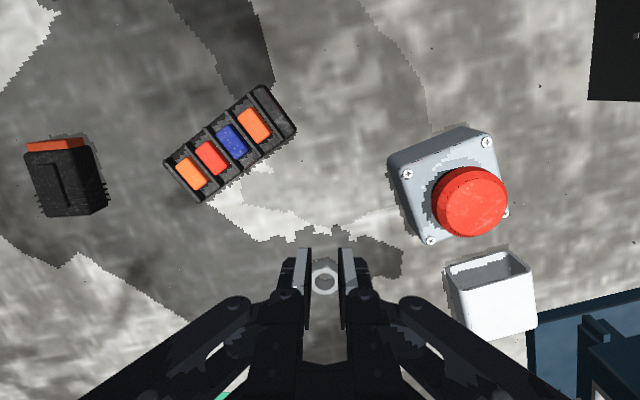

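>>> {"op": "move_arm", "data": {
  "motion": [
    [[20, -1, 0], [0, 0, 0], 14],
    [[22, 0, 0], [0, 0, 0], 14],
    [[15, 0, 0], [0, 0, 0], 14],
    [[6, 0, 0], [0, 0, 0], 14],
    [[2, 0, 4], [0, 0, 0], 14],
    [[0, 0, 6], [0, 0, 0], 14],
    [[0, 0, 6], [0, 0, 0], 14],
    [[0, 0, 6], [0, 0, 0], 14]
  ]
}}

```text
t: 12.15
eef_pos: [0.4763, 0.2832, 0.0052]
tool_rot: [0.18, 1.561, -0.178]
wrist_force: [1.1, 0.4, 0.9]
opening: 0.0137
```

>>> {"op": "move_arm", "data": {
  "motion": [
    [[0, 0, 5], [0, 0, 0], 14],
    [[0, 0, 6], [0, 0, 0], 14],
    [[0, 0, 7], [0, 0, 0], 14],
    [[0, 0, 7], [0, 0, 0], 14],
    [[0, 0, 7], [0, 0, 0], 14],
    [[0, 0, 5], [0, 0, 0], 14]
  ]
}}

```text
t: 12.65
eef_pos: [0.5115, 0.2745, 0.0043]
tool_rot: [0.179, 1.563, -0.179]
wrist_force: [0.3, 0.7, -0.3]
opening: 0.014
```

```bash
python3 -c "
from h import *
info();
im=eyes.read_camera('wrist');cv2.imwrite('pics/w12.png',im)
im=eyes.read_camera('scene');cv2.imwrite('pics/s12.png',cv2.resize(im[140:290,180:380],None,fx=4,fy=4,interpolation=cv2.INTER_CUBIC))
"
```

```text
t 12.65 p [0.5115 0.2745 0.0043] yaw_y 76.9 tilt [ 0.001  0.    -1.   ] F [ 0.3  0.7 -0.3] open 0.014 j [ 0.37  0.62 -0.37  0.58 -0.    0.59]
```

View pics/w12.png

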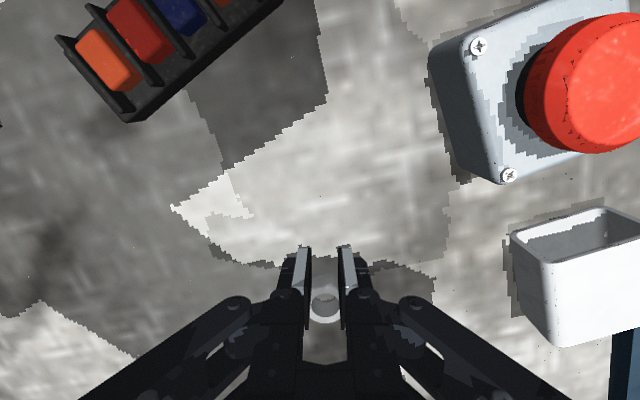

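View pics/s12.png

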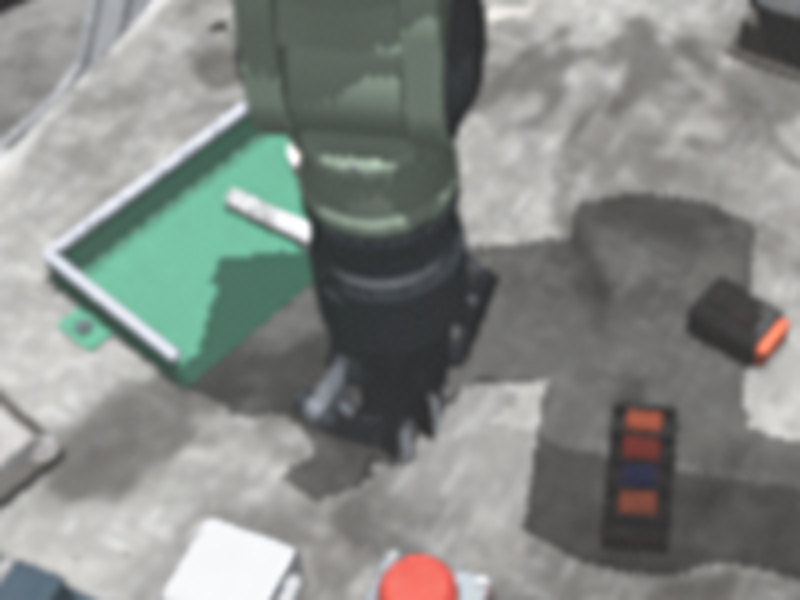

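>>> {"op": "move_arm", "data": {
  "motion": [
    [[0, 0, 6], [0, 0, 0], 14],
    [[0, 0, 8], [0, 0, 0], 14],
    [[0, 0, 9], [0, 0, 0], 14],
    [[0, 0, 9], [0, 0, 0], 14],
    [[0, 0, 9], [0, 0, 0], 14],
    [[0, 0, 9], [0, 0, 0], 14],
    [[0, 0, 9], [0, 0, 0], 14],
    [[0, 0, 7], [0, 0, 0], 14]
  ]
}}

```text
t: 13.42
eef_pos: [0.576, 0.2594, 0.0042]
tool_rot: [0.179, 1.563, -0.179]
wrist_force: [-0.3, -0.5, 0.8]
opening: 0.0141
```

```bash
python3 -c "
from h import *
info();
im=eyes.read_camera('wrist');cv2.imwrite('pics/w13.png',im)
"
```

```text
t 13.42 p [0.576  0.2594 0.0042] yaw_y 76.9 tilt [ 0.  0. -1.] F [-0.3 -0.5  0.8] open 0.0141 j [ 0.31  0.69 -0.22  0.66 -0.    0.53]
```

View pics/w13.png

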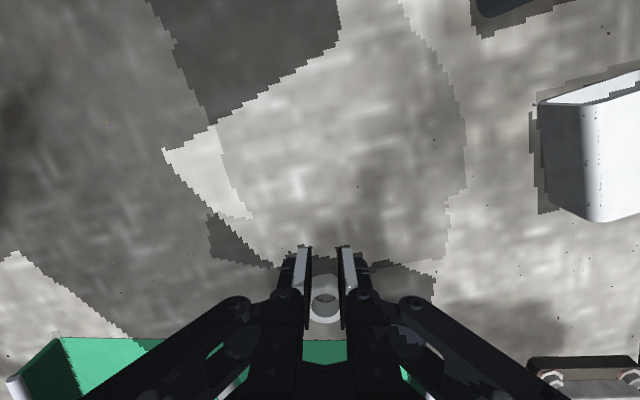

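Nut is still nested between the fingertips at (325,303). Continue.

>>> {"op": "move_arm", "data": {
  "motion": [
    [[0, 0, 6], [0, 0, 0], 14],
    [[0, 0, 9], [0, 0, 0], 14],
    [[0, 0, 10], [0, 0, 0], 14],
    [[0, 0, 10], [0, 0, 0], 14],
    [[0, 0, 10], [0, 0, 0], 14],
    [[0, 0, 10], [0, 0, 0], 14],
    [[0, 0, 9], [0, 0, 0], 14],
    [[0, 0, 6], [0, 0, 0], 14]
  ]
}}

```text
t: 14.13
eef_pos: [0.6441, 0.2437, 0.0042]
tool_rot: [0.179, 1.563, -0.179]
wrist_force: [-0.6, -0.3, -0.8]
opening: 0.0139
```

>>> {"op": "move_arm", "data": {
  "motion": [
    [[0, 0, -8], [0, 0, 0], 14],
    [[-10, 0, -30], [0, 0, 0], 14],
    [[-30, 0, -35], [0, 0, 0], 14],
    [[-35, 0, -38], [0, 0, 0], 14],
    [[-35, 0, -38], [0, 0, 0], 14],
    [[-35, 0, -38], [0, 0, 0], 14],
    [[0, 0, 0], [0, 0, 0], 14]
  ]
}}

```text
t: 14.72
eef_pos: [0.4814, 0.2826, 0.1308]
tool_rot: [0.178, 1.562, -0.173]
wrist_force: [1.2, 1.0, 0.3]
opening: 0.014
```

```bash
python3 -c "
from h import *
info();
im=eyes.read_camera('scene');cv2.imwrite('pics/s14.png',cv2.resize(im[140:290,180:380],None,fx=4,fy=4,interpolation=cv2.INTER_CUBIC))
"
```

```text
t 14.72 p [0.4814 0.2826 0.1308] yaw_y 77.2 tilt [ 0.002  0.003 -1.   ] F [1.2 1.  0.3] open 0.014 j [ 0.4   0.43 -0.32  0.82  0.    0.62]
```

View pics/s14.png

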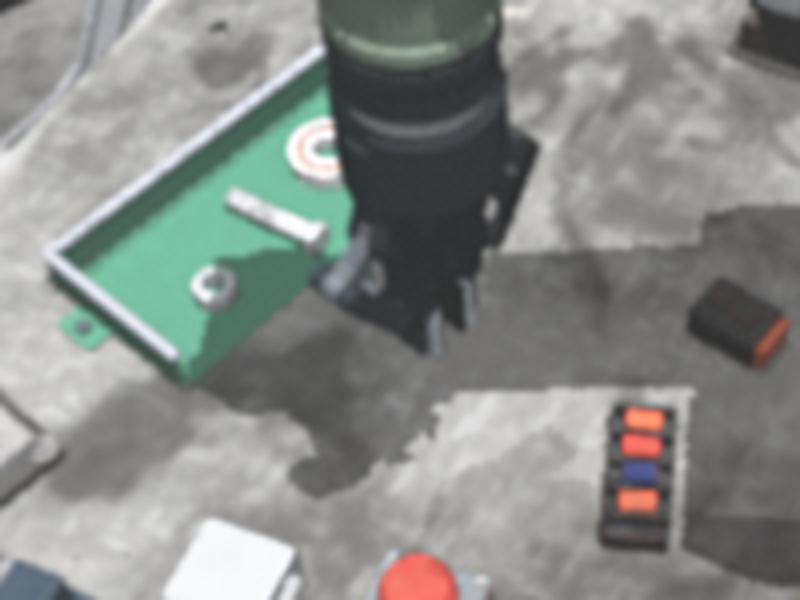

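```bash
python3 -c "
from h import *
f=lambda p:[((x-1.5)/4+180,(y-1.5)/4+140) for x,y in p]
W=px2w('scene',f([(326,149),(213,285),(321,236),(230,195)]),[.014,.012,.01,.01])
for n,w in zip(('bearing','nut','head','tip'),W):print(n,(w2t(w)*1000).round(1))
"
```

```text
bearing [ 58.3 -59. ]
nut [33.2 57.9]
head [ 13.3 -10.1]
tip [78.5  3.3]
```

>>> {"op": "move_arm", "data": {
  "motion": [
    [[-30, 0, -30], [0, 0, 0], 14],
    [[0, 0, -30], [0, 0, 0], 14],
    [[0, 0, -30], [0, 0, 0], 14],
    [[0, 0, -20], [0, 0, 0], 14],
    [[0, 0, 0], [0, 0, 0], 14]
  ]
}}

```text
t: 15.18
eef_pos: [0.3746, 0.3049, 0.1542]
tool_rot: [0.175, 1.568, -0.178]
wrist_force: [-0.6, -0.7, 0.1]
opening: 0.0138
```

```bash
python3 -c "
from h import *
info();
im=eyes.read_camera('scene');cv2.imwrite('pics/s15.png',cv2.resize(im[140:290,180:380],None,fx=4,fy=4,interpolation=cv2.INTER_CUBIC))
im=eyes.read_camera('top');cv2.imwrite('pics/t15.png',cv2.resize(im[80:280,190:440],None,fx=3,fy=3,interpolation=cv2.INTER_CUBIC))
"
```

```text
t 15.18 p [0.3746 0.3049 0.1542] yaw_y 77.1 tilt [-0.004 -0.001 -1.   ] F [-0.6 -0.7  0.1] open 0.0138 j [ 0.53  0.28 -0.48  0.82  0.    0.75]
```

View pics/s15.png

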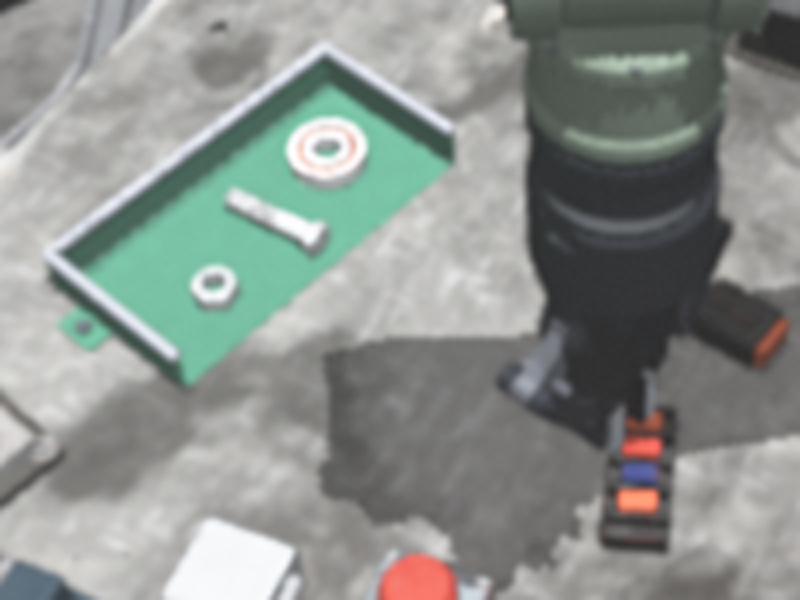

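View pics/t15.png

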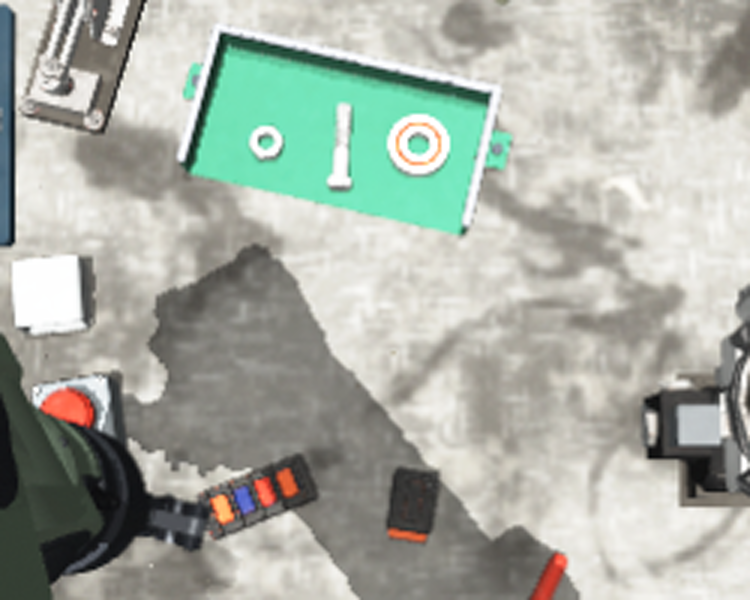

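All three parts lie well inside the tray in both views. The connector, fuse carrier and bracket have not moved, and the arm is clear at z = 0.154 m.

```bash
python3 -c "
from h import *
print(job.finish_job());info()"
```

```text
the job is handed in; nothing more can be done
None
the job is handed in; nothing more can be done
```

The bearing, the bolt and the nut are all in the tray, each swept in along the table with the fingertips. I handed the job in after about 15 s of the 72 s allowed; it reports no verdict.

**Final positions:** these were measured from the scene camera in the tray frame, and the closing top view agrees by eye.

| Part | x (mm) | y (mm) |
|---|---|---|
| Bearing | 58 | -59 |
| Nut | 33 | 58 |
| Bolt head | 13 | -10 |
| Bolt tip | 79 | 3 |

All four points are well inside the limits.

**Bystanders:** by eye, the connector, fuse carrier and bracket look unmoved in the final top and scene views. I did not re-measure them.

**Robot:** the tool ended at 154 mm height, touching nothing. Wrist force readings stayed around 1 N, and pushes ran at about 0.1 m/s.

**One disagreement:** the first wrist-camera fix of the bearing and nut was 7–12 mm off the other two cameras. That is probably because the arm was still settling when the picture was taken. I relied on the top and scene cameras, which agreed within about 4 mm.

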